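# Unlatch the parts box and push the lug spacer off the riser into it

## Task

The green parts box is shut by a spring catch: take the slim tension rod from the wooden rack, poke it down through the small hole in the box's fixed deck until the lid springs open, and put the rod back upright in its own hole in the rack. Once the box is open, push the big flat round lug spacer along the riser and over the edge so that it drops into the box - only push it, do not pinch it or lift it. Leave the lugs, the wing nut, the small collar and the fat post where they are, and the lid standing open.

Things in the scene. Friction and masses are not known exactly. Their poses are not given: they have to be found in the camera images.
- riser: Fixed pine bench riser: square top board 300 x 300 mm, 18 mm thick, flat top face 100 mm above the bench, no rim. Origin on the bench under its centre; x and y run along the board's sides, z up. Its -y side is the drop edge, beside the box. The bystanders on it are up to 50 mm tall.
- riser_edge (a point): Middle of the riser's drop edge, at the level of the top face (100 mm up); axes as the riser: -y points out over the box.
- box: Fixed green steel parts box, 210 (x) x 130 (y) x 65 mm tall, walls 3 mm, standing on the bench beside the riser's drop edge, axes parallel to the riser's, with 4 mm between the riser's edge and the box's outer wall. Origin on the bench under the centre of the lidded compartment, which is 140 (x) x 130 (y) mm outside. The rest, from x = -70 to -140 mm, is the catch compartment, covered by a fixed deck (top at 65 mm) with the release hole in it.
- box_floor (a point): Centre of the inner floor of the lidded compartment (inside 138 x 124 mm, 62 mm deep), 3 mm above the bench.
- release_hole (a point): Centre of the mouth of the release hole, 16 mm across, in the deck's upper face (65 mm above the bench), 42 mm from the lid. The catch's pad lies 20 mm below the mouth; the catch lets go when the pad is pushed down about 7 mm (rod foot about 27 mm below the mouth), and the pad stops at about 12 mm. It pushes back with 3 to 6 N.
- lid (a joint): Angle of the sprung lid (140 x 129 x 3 mm plate at the box's top), rad: 0 shut, 1.75 fully open. Hinged along the box's -y wall (away from the riser); once the catch lets go a spring swings it up and holds it open, in about 1 to 2 s. It stands about 200 mm above the bench when open.
- rod_mid (a point): Half-way up the zinc tension rod: 8 mm thick shank, 140 mm long in all, flat foot, the top 8 mm a 13 mm wide head with a 17 mm thin flange just under it. Stands upright, its foot 70 mm below this point, in the rack. z is its axis, towards the head. Mass about 50 g.
- rack: Fixed wooden rack block 125 (x) x 45 (y) x 50 mm tall, origin on the bench under its centre. Two round holes 35 mm deep (floors 15 mm above the bench): a 12 mm hole at x = -32 mm with the tension rod, a 22 mm hole at x = +32 mm with a fat post 18 mm thick that stands to 135 mm above the bench.
- rod_hole (a point): Centre of the mouth of the tension rod's own 12 mm hole, on the rack's upper face (50 mm above the bench).
- post: Bystander: the fat metal post, 18 mm thick, 120 mm long, standing in the rack's other hole; origin at its foot. Too fat for the release hole.
- spacer_mid (a point): Centre of the lug spacer: a red anodised aluminium flat round puck, 46 mm across, 14 mm thick, with a 12 mm bore, lying flat on the riser. Mass about 38 to 78 g.
- lug_a_mid (a point): Bystander: centre of a silver tube lug standing on the riser, 26 mm wide foot, 50 mm tall.
- lug_b_mid (a point): Bystander: centre of the other, equal tube lug standing on the riser.
- wingnut_mid (a point): Bystander: centre of the chrome wing nut on the riser, 36 mm across its wings, 20 mm tall.
- collar_mid (a point): Bystander: centre of the small red anodised collar on the riser, 26 mm across, 20 mm tall (not the spacer: smaller and thicker).
Mind the look-alikes: they are no part of the job. Leave any orange look-alike of the part that bears spacer_mid alone.

How it is judged:
By the outcome, as a careful person would: the job done as asked, in the order asked, and still so for the second after the job is handed in, with the robot touching nothing.
It also fails if it takes over 67 s, if anything falls off the work surface, if the arm or the gripper's body presses on something with over 40 N, if the wrist force passes 120 N, or if a joint passes its speed limit or range.

## Robot

A 6-joint arm with a two-finger parallel gripper is mounted at the origin on the work surface. World frame = base frame: x ahead of the robot, y to its left, z up, the work surface at z = 0. Lengths are in m, angles in rad, forces in N, time in s.
With the tool pointing down it reaches from about 0.4 to 0.825 m from the base axis. Payload 7 kg.
Tool frame: the origin (TCP) lies on the mounting face of the last link; the fingertips stand arm.tcp_to_tips ahead of it and the grasp point (between the pads) lies 159 mm ahead of it (arm.tcp_to_tips is the distance from the TCP to the fingertips, in m); z points along the fingers, y is the direction in which the jaws open and shut (so a half turn about z gives the same grasp; the last joint's range is limited). The gripper opens to 88 mm and grips with 3 to 60 N. Pads are 19 mm wide; open, the fingers measure 130 mm over their backs; the gripper's body (78 mm by 193 mm) begins 47 mm behind the grasp point.
Start: joints at [1.456, 0.359, 0.012, 0, -1.224, -0.288], TCP at [0.265, 0.621, 0.405] pointing down, gripper open.
Joint ranges: [-3.07, 3.07], [-1.43, 2.12], [-1.02, 1.25], [-3.03, 1.67], [-3.05, -0], [-3.03, 3.03]. Speed limits (rad/s): [2.39, 2.39, 3.01, 3.14, 3.14, 3.14].

## Interface

Orientations are given as [roll, pitch, yaw] about the fixed x, y, z axes, in that order (R = Rz(yaw) Ry(pitch) Rx(roll)).
In Python, from station import arm, cams, job_done, finder gives the robot as it stands.
- The arm moves only by the tool play_rows, never from a script. Its argument "targets" is a list that holds one entry, the list of rows, each a list of 4 numbers: the shift along the tool's x, y, z in m, then the turn about the tool's z in degrees. A call has 1 to 5 rows; each row is the pose to reach, as a shift and turn from the pose commanded when the call began, along the tool's axes at that moment; what a row does not reach only later rows make up. A row lasts 1/8 s, in which the tool goes at most 62.5 mm and 10.7 degrees, less where a joint would pass 70% of its speed; a pose out of reach is approached as far as the arm can. A call with a gripper value outside its range is refused whole. "grip" is the closure in counts, from 0 (fully open) to 255 (shut), set as the call begins (left out, the last holds). The fingers move at their own pace and stop on an object; "newtons" is the grip in N (left out, the last holds). Time passes only in rows, so rows that repeat a pose let the fingers close. It gives the time, the measured TCP pose, the force and the opening at its end, in the units of the state.
- arm.get_state(): the state, without advancing time (a new reading comes with each control period).
- cams.grab_frame(name): name is "scene" or "top" or "wrist"; returns (picture, depth): 420x560x3 uint8, red, green, blue; 420x560 float32, m along the optical axis (not along the pixel's ray), 0 where there is no reading.
- cams.camera_params(name): a dict with "intrinsics" (3x3 intrinsics, pixels), "position" and "attitude" of the camera in the world. Camera axes: x right, y down, z forward; pixel columns grow to the right and rows downward; lengths in m; the calibration is good to about 2 mm. A picture is of the moment at which its call begins: read the wrist's pose just before it. camera_params takes no time and is no camera call; for the wrist camera it gives the pose at the moment of the call.
- job_done(): hands the job in, once; it reports no verdict.
Trained networks look in the newest picture that a camera, given by its name, has taken for a name from the list of things; names that differ only in an ending like _2 or _b are one class to them, and where a whole thing is asked for, a point or a joint stands for the part that bears it (a point fixed in the world has none). Each returns a list of dicts, best first, with "score" (0 to 1); they miss things now and then, are a little off and sometimes report something else, mostly with a low value. They report only what shows in the picture. A call takes as long as a camera call. They do not tell look-alikes from the thing itself.
- finder.find_in(camera, query): "xyz" ([x, y, z] in m, in world coordinates, good to about 4 mm: the middle of the surface that is visible of it).
- finder.masks_of(camera, query): "mask" (420x560 bool, what is visible of it).
The state is a dict: "t": time; "q": joint angles; "qd": joint speeds; "joint_efforts": joint torques, N m; "eef_pos": TCP position; "ee_rot": TCP orientation; "force": force on the tool from outside, world axes, zero at the start; "moment": the same for the moment, N m; "width": finger opening in m.
Only numpy, scipy, OpenCV 4.12 (cv2) and the standard library are available. Lean on these libraries where they do the work, as an engineer would, in place of code of your own. Each camera call takes 0.05 s, during which the arm holds its last target. There are 200 camera calls.

## Working session

There is one attempt and no reset: what is moved stays moved. The work goes in short steps, Python scripts to look and compute and a tool call to move; the robot and the scene stay as the last step left them, time stands still between calls to the robot, and variables do not carry over. Pictures are saved under pics/ and viewed, about 8 in all and at most 12, crops included, and the job is handed in when it is done.

Besides the shell and the picture viewer there is one more tool, called after "Call:" as a command line: name --argument value ..., lists and objects as JSON in quotes. play_rows: Moves the arm, as the interface text tells. Its arguments: {"type":"object","properties":{"targets":{"type":"array","items":{"type":"array","items":{"type":"array","items":{"type":"number"}}}},"grip":{"type":"number"},"newtons":{"type":"number"}},"required":["targets"]}

```bash
mkdir -p pics; ls; python3 - <<'E'
from station import arm,cams,finder
import cv2,numpy as np
print(arm.get_state(), arm.tcp_to_tips)
ims=[]
for c in ("scene","top"):
    im,d=cams.grab_frame(c); np.savez(f"pics/{c}0.npz",im=im,d=d)
    cv2.imwrite(f"pics/{c}0.png",cv2.cvtColor(im,cv2.COLOR_RGB2BGR))
    p=cams.camera_params(c); print(c,p)
    for q in ["riser","box","release_hole","rod_mid","rack","rod_hole","post","spacer_mid","lug_a_mid","wingnut_mid","collar_mid","riser_edge","lid"]:
        try: print(c,q,[(round(r['score'],2),np.round(r['xyz'],3).tolist()) for r in finder.find_in(c,q)[:4]])
        except Exception as e: print(q,e)
E
```

```text
pics
{'t': 0.0, 'q': array([ 1.45610162e+00,  3.59385205e-01,  1.10570429e-02, -3.94151956e-04,
       -1.22404585e+00, -2.88108834e-01]), 'qd': array([-0.00184791, -0.00023499, -0.00021639,  0.00221165, -0.00107032,
       -0.00071161]), 'joint_efforts': array([ 1.35931070e-03, -5.82722855e+01,  2.93055564e+01,  6.99740767e+00,
        6.90290850e-03, -1.36928497e-04]), 'eef_pos': array([0.26451096, 0.6208064 , 0.40371479]), 'ee_rot': array([ 3.13997470e+00, -9.30791603e-05, -4.02937705e-01]), 'force': array([-1.02350945, -0.05076168, -0.27699443]), 'moment': array([ 0.00892532, -0.05752478, -0.0136431 ]), 'width': 0.08743499389359302} 0.1781
scene {'intrinsics': array([[387.66780293,   0.        , 272.50918921],
       [  0.        , 387.66780293, 207.16645133],
       [  0.        ,   0.        ,   1.        ]]), 'position': array([ 1.0492359 , -0.50068096,  0.56512587]), 'attitude': array([-2.15930864, -0.00827739,  0.80048883])}
scene riser [(0.34, [0.505, 0.206, 0.112])]
scene box [(0.91, [0.608, -0.095, 0.061])]
scene release_hole [(0.97, [0.607, -0.085, 0.068])]
scene rod_mid
[... 878 characters left out ...]
5593, -1.57187752])}
top riser [(0.59, [0.556, 0.154, 0.1])]
top box [(0.88, [0.568, -0.065, 0.072]), (0.26, [0.491, -0.258, 0.108])]
top release_hole [(0.85, [0.561, -0.065, 0.067])]
top rod_mid [(0.58, [0.444, -0.314, 0.144])]
top rack [(0.72, [0.471, -0.286, 0.051])]
top rod_hole [(0.76, [0.465, -0.286, 0.049]), (0.6, [0.567, -0.066, 0.072]), (0.3, [0.556, 0.151, 0.102])]
top post [(0.58, [0.488, -0.26, 0.114])]
top spacer_mid [(0.81, [0.454, 0.365, 0.016]), (0.8, [0.344, 0.143, 0.012]), (0.73, [0.497, 0.214, 0.114]), (0.36, [0.465, -0.285, 0.048])]
top lug_a_mid [(0.53, [0.426, 0.079, 0.151])]
top wingnut_mid []
top collar_mid []
top riser_edge []
top lid [(0.73, [0.601, -0.066, 0.069])]
```

```bash
python3 - <<'E'
import cv2,numpy as np
a=cv2.imread("pics/scene0.png");b=cv2.imread("pics/top0.png")
cv2.imwrite("pics/b0.png",cv2.resize(b,(784,588)))
E
```

```text
(no output)
```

View pics/scene0.png

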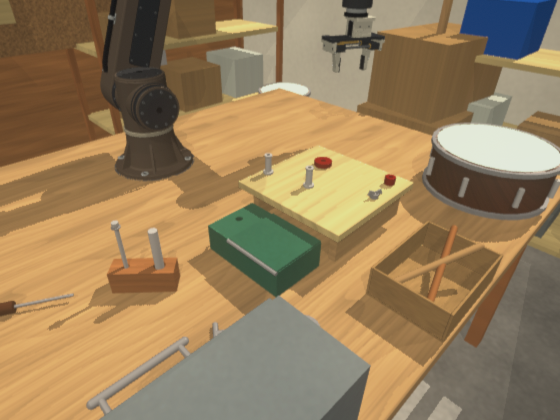

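View pics/b0.png

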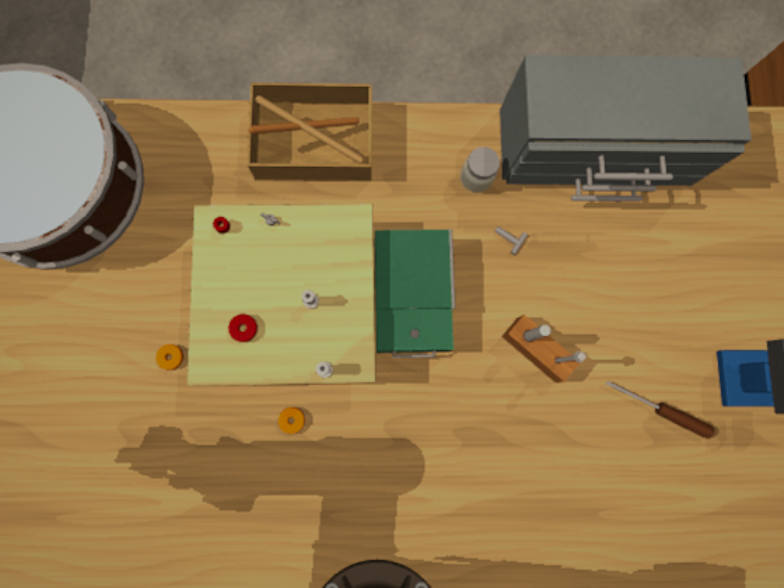

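```bash
cat > h.py <<'E'
import numpy as np,cv2
from scipy.spatial.transform import Rotation as R
from station import arm,cams,finder
def cloud(p,d):
    v,u=np.mgrid[0:d.shape[0],0:d.shape[1]]; K=p["intrinsics"]
    c=np.stack([(u-K[0,2])/K[0,0]*d,(v-K[1,2])/K[1,1]*d,d],-1)
    P=c@R.from_euler("xyz",p["attitude"]).as_matrix().T+p["position"]; P[d<=0]=np.nan; return P
def ray(p,uv,z):
    K=p["intrinsics"]; r=R.from_euler("xyz",p["attitude"]).as_matrix()@np.array([(uv[0]-K[0,2])/K[0,0],(uv[1]-K[1,2])/K[1,1],1])
    return p["position"]+r*(z-p["position"][2])/r[2]
def proj(p,X):
    K=p["intrinsics"]; c=R.from_euler("xyz",p["attitude"]).as_matrix().T@(np.array(X)-p["position"]); return (K@c)[:2]/c[2]
def rect(M):
    (c,s,a)=cv2.minAreaRect((M[:,:2]*1000).astype(np.float32)); return np.round(c,1),np.round(s,1),round(a,1)
E
python3 - <<'E'
from h import *
f=np.load("pics/top0.npz");im,d=f["im"].astype(int),f["d"];p=cams.camera_params("top");P=cloud(p,d);Z=P[...,2]
def comp(m,mn=8):
    n,l,s,c=cv2.connectedComponentsWithStats(m.astype(np.uint8)); return [(l==i) for i in range(1,n) if s[i,4]>=mn]
m=(Z>.09)&(Z<.108)&(P[...,1]>-.02)&(P[...,1]<.35)
m=cv2.morphologyEx(m.astype(np.uint8),cv2.MORPH_OPEN,np.ones((3,3)))>0
for c in comp(m,3000): print("riser",rect(P[c]),np.median(Z[c]))
g=(im[...,1]>im[...,0]*1.4)&(im[...,1]>im[...,2]*1.1)&(Z>.05)&(Z<.09)
for c in comp(g,300): print("green",rect(P[c]),np.median(Z[c]))
red=(im[...,0]>110)&(im[...,1]<60)&(Z>.1)&(P[...,1]>-.02)
for c in comp(red): print("red",c.sum(),rect(P[c]),np.nanmedian(Z[c]))
hi=(Z>.11)&(P[...,1]<.33)&(P[...,1]>0)&(P[...,0]<.75)&(P[...,0]>.3)
for c in comp(hi,4): print("onriser",c.sum(),rect(P[c]),np.nanmax(Z[c]))
rk=(Z>.04)&(Z<.06)&(P[...,1]<-.2)&(P[...,0]<.56)
for c in comp(rk,60): print("rack",c.sum(),rect(P[c]))
rk=(Z>.1)&(P[...,1]<-.2)&(P[...,0]<.56)
for c in comp(rk,4): print("rackhi",c.sum(),np.argwhere(c).mean(0),np.nanmedian(P[c],0),np.nanmax(Z[c]))
hp=(296.4,238.5)
print("hole",ray(p,hp,.065), im[230:248:1,297].sum(1), im[239,286:307].sum(1))
f=np.load("pics/scene0.npz");P=cloud(cams.camera_params("scene"),f["d"]);Z=P[...,2]
rk=(Z>.1)&(P[...,1]<-.2)&(P[...,0]<.56)&(P[...,0]>.4)&(P[...,1]>-.35)
for c in comp(rk,4):
  for a,b in ((.1,.115),(.115,.13),(.13,.145),(.145,.17)):
    k=c&(Z>a)&(Z<b); print("scene rackhi",a,k.sum(),np.nanmean(P[k],0) if k.any() else 0)
E
```

```text
riser (array([558.5, 156. ]), array([300.5, 300.8]), 1.0) 0.09941649913808931
green (array([570. , -62.3]), array([209.3, 128.1]), 1.0) 0.06747144678349382
red 64 (array([668.1, 257.4]), array([21.7, 21.8]), 24.9) 0.11939200975954661
red 267 (array([497.7, 215.4]), array([41.9, 42. ]), 44.6) 0.11352967642536971
onriser 57 (array([678.7, 177. ]), array([31.7, 16.8]), 39.0) 0.12192748865185399
onriser 103 (array([667.4, 257.2]), array([24.2, 24.5]), 47.7) 0.12269399650597368
onriser 78 (array([543.1, 108.9]), array([18.3, 17. ]), 45.7) 0.1517016795231323
onriser 298 (array([496.9, 215.1]), array([44.4, 44. ]), 24.2) 0.11903939117241691
onriser 71 (array([431.2,  84.6]), array([17.4, 17. ]), 89.3) 0.1528782077024473
rack 869 (array([ 470.2, -289. ]), array([125.8,  46. ]), 48.5)
rack 122 (array([ 419.3, -646.7]), array([49.8,  8.1]), 2.2)
rackhi 86 [236.58139535 387.15116279] [ 0.49102684 -0.26185153  0.1318519 ] 0.13755310209532445
rackhi 335 [264.68955224 556.09552239] [ 0.432859   -0.65064932  0.10947678] 0.12788924344195995
rackhi 70 [254.97142857 412.37142857] [ 0.44835624 -0.31039068  0.14618009] 0.15846076789093633
hole [ 0.49229435 -0.06493402  0.065     ] [235 236 234 232 212 218 292 289 286 286 279 243 229 236 233 236 235 233] [227 232 234 233 233 236 226 247 288 286 288 286 261 225 238 240 239 239
 237 240 239]
scene rackhi 0.1 31 [ 0.45205667 -0.31095293  0.1071124 ]
scene rackhi 0.115 30 [ 0.45247243 -0.31104029  0.12278899]
scene rackhi 0.13 41 [ 0.45332926 -0.31161157  0.13963735]
scene rackhi 0.145 57 [ 0.45235698 -0.31100911  0.15131647]
scene rackhi 0.1 64 [ 0.4980835  -0.26508544  0.1074022 ]
scene rackhi 0.115 64 [ 0.49809461 -0.26508521  0.12240518]
scene rackhi 0.13 63 [ 0.4940822  -0.26297951  0.13364718]
scene rackhi 0.145 0 0
```

```bash
python3 - <<'E'
import cv2
b=cv2.imread("pics/top0.png"); s=cv2.imread("pics/scene0.png")
A=cv2.resize(b[205:285,255:435],None,fx=4.4,fy=4.4,interpolation=cv2.INTER_CUBIC)[:, :790]
C=cv2.resize(s[200:300,95:275],None,fx=2.4,fy=2.4,interpolation=cv2.INTER_CUBIC)
import numpy as np
o=np.zeros((A.shape[0]+C.shape[0],790,3),np.uint8);o[:A.shape[0],:A.shape[1]]=A;o[A.shape[0]:,:C.shape[1]]=C
cv2.imwrite("pics/c1.png",o);print(o.shape)
E
```

```text
(592, 790, 3)
```

View pics/c1.png

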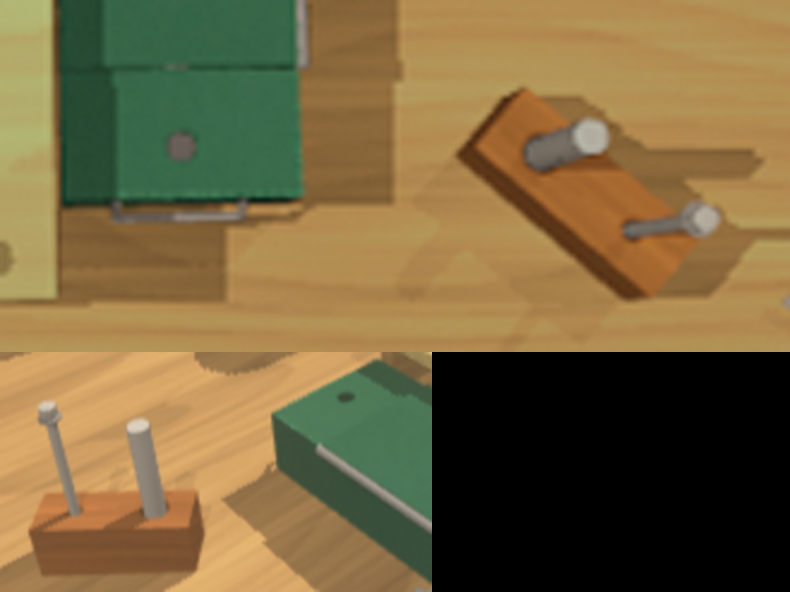

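```bash
cat >> h.py <<'E'
def go(*T):
    """tool shift rows [mm] + turn to world targets (x,y,z,yawdeg) from the present pose"""
    s=arm.get_state(); Rm=R.from_euler("xyz",s["ee_rot"]).as_matrix(); y0=np.degrees(s["ee_rot"][2])
    print("now",np.round(s["eef_pos"],4),np.round(np.degrees(s["ee_rot"]),1),"q",np.round(s["q"],2),"t",round(s["t"],2),"F",np.round(s["force"],1),"w",round(s["width"],4))
    for t in T: print(t,"->",np.round(Rm.T@(np.array(t[:3])-s["eef_pos"]),4).tolist(),round(-((t[3]-y0+180)%360-180),1))
E
python3 -c "
from h import *
go((.52,.28,.404,48.5),(.52,.28,.404,-131.5),(.5,-.1,.42,48.5))"
```

```text
now [0.2646 0.621  0.4047] [-180.    -0.   -23.1] q [ 1.46  0.36  0.01  0.   -1.22 -0.29] t 1.4 F [ 0.1  0.3 -0.3] w 0.0875
(0.52, 0.28, 0.404, 48.5) -> [0.3686, 0.2136, 0.0007] -71.6
(0.52, 0.28, 0.404, -131.5) -> [0.3686, 0.2136, 0.0007] 108.4
(0.5, -0.1, 0.42, 48.5) -> [0.4992, 0.571, -0.0153] -71.6
```

Call:
play_rows --targets '[[[0.05,0.03,0,-10],[0.1,0.06,0,-20],[0.15,0.09,0,-30],[0.2,0.12,0,-40],[0.25,0.15,0,-50]]]'

```text
t: 2.02
eef_pos: [0.4366, 0.3834, 0.405]
ee_rot: [-3.141, -0.001, 0.476]
force: [1.6, 0.2, 0.9]
width: 0.0878
```

```bash
python3 -c "
from h import *
go((.52,.25,.41,48.5),(.52,.0,.42,48.5),(.5,-.1,.42,48.5))"
```

```text
now [0.4366 0.3834 0.405 ] [-180.    -0.    27.3] q [ 1.06  0.2  -0.2   0.   -1.16  0.99] t 2.02 F [1.6 0.2 0.9] w 0.0878
(0.52, 0.25, 0.41, 48.5) -> [0.013, 0.1568, -0.005] -21.2
(0.52, 0.0, 0.42, 48.5) -> [-0.1015, 0.379, -0.0152] -21.2
(0.5, -0.1, 0.42, 48.5) -> [-0.1652, 0.4587, -0.0153] -21.2
```

Call:
play_rows --targets '[[[0.0,0.06,0,-7],[0.0,0.12,-0.005,-14],[-0.01,0.18,-0.01,-21],[-0.03,0.24,-0.015,-21],[-0.06,0.3,-0.015,-21]]]'

```text
t: 2.65
eef_pos: [0.5184, 0.0939, 0.4201]
ee_rot: [3.141, -0.001, 0.836]
force: [1.5, 0.0, 0.4]
width: 0.0876
```

```bash
python3 -c "
from h import *
go((.52,.0,.42,48.5),(.5,-.08,.42,48.5),(.45,-.25,.40,48.5))"
```

```text
now [0.5184 0.0939 0.4201] [180.   -0.   47.9] q [ 0.55  0.1  -0.29  0.   -1.18  1.86] t 2.65 F [1.5 0.  0.4] w 0.0876
(0.52, 0.0, 0.42, 48.5) -> [-0.0686, 0.0641, 0.0001] -0.6
(0.5, -0.08, 0.42, 48.5) -> [-0.1414, 0.1029, 0.0001] -0.6
(0.45, -0.25, 0.4, 48.5) -> [-0.3011, 0.1797, 0.02] -0.6
```

Stop over the box area for a wrist look at the hole, then on to the rack.

Call:
play_rows --targets '[[[-0.04,0.03,0,-0.6],[-0.08,0.06,0,-0.6],[-0.12,0.09,0,-0.6],[-0.14,0.1,0,-0.6],[-0.14,0.1,0,-0.6]]]'

```text
t: 3.28
eef_pos: [0.498, -0.0764, 0.4199]
ee_rot: [3.141, -0.0, 0.844]
force: [-0.1, -0.5, -0.5]
width: 0.0875
```

```bash
python3 - <<'E'
from h import *
p=cams.camera_params("wrist"); im,d=cams.grab_frame("wrist"); np.savez("pics/w1.npz",im=im,d=d,**p)
print(p)
for q,X in dict(hole=(.4925,-.065,.065),rodhead=(.449,-.311,.155),rodhole=(.449,-.313,.05)).items(): print(q,proj(p,X))
cv2.imwrite("pics/w1.png",cv2.cvtColor(im,cv2.COLOR_RGB2BGR))
go((.45,-.25,.40,48.5))
E
```

```text
{'intrinsics': array([[330.99444226,   0.        , 276.11657601],
       [  0.        , 330.99444226, 211.029375  ],
       [  0.        ,   0.        ,   1.        ]]), 'position': array([ 0.54923792, -0.01879765,  0.39903222]), 'attitude': array([ 2.85067626e+00, -1.11895421e-03, -7.27230961e-01])}
hole [264.41720428 185.17925939]
rodhead [401.01912043 423.82022926]
rodhole [371.69890292 349.43910393]
now [ 0.4983 -0.0756  0.4199] [180.   -0.   48.4] q [ 0.24  0.06 -0.33 -0.   -1.17  2.18] t 3.33 F [1.2 1.1 0.3] w 0.0875
(0.45, -0.25, 0.4, 48.5) -> [-0.1626, 0.0795, 0.0198] -0.1
```

View pics/w1.png

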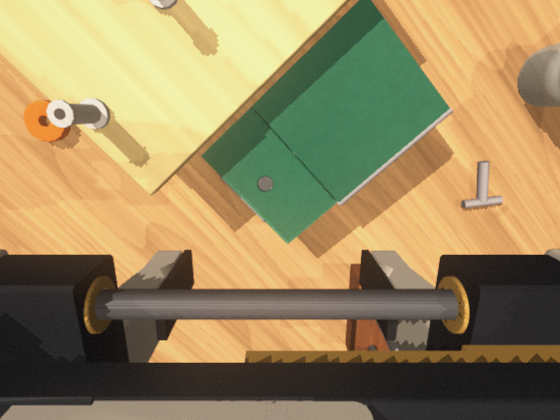

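```bash
python3 - <<'E'
from h import *
f=dict(np.load("pics/w1.npz")); print(ray(f,(265,184),.065))
go((.385,-.372,.41,48.5))
E
```

```text
[ 0.49377918 -0.06448288  0.065     ]
now [ 0.4983 -0.0756  0.4199] [180.   -0.   48.4] q [ 0.24  0.06 -0.33 -0.   -1.17  2.18] t 3.33 F [1.2 1.1 0.3] w 0.0875
(0.385, -0.372, 0.41, 48.5) -> [-0.297, 0.1119, 0.0098] -0.1
```

Call:
play_rows --targets '[[[-0.05,0.02,0,0],[-0.1,0.04,0,0],[-0.15,0.06,0.01,0],[-0.2,0.08,0.01,0],[-0.25,0.1,0.01,0]]]'

```text
t: 3.95
eef_pos: [0.408, -0.3293, 0.4098]
ee_rot: [3.141, -0.0, 0.849]
force: [0.8, 0.4, 0.6]
width: 0.0876
```

Call:
play_rows --targets '[[[-0.03,0.01,0,0],[-0.05,0.01,0,0],[-0.05,0.01,0,0],[-0.05,0.01,0,0]]]'

```text
t: 4.45
eef_pos: [0.3829, -0.3721, 0.4097]
ee_rot: [3.141, -0.0, 0.848]
force: [0.3, 0.1, 0.0]
width: 0.0876
```

```bash
python3 - <<'E'
from h import *
p=cams.camera_params("wrist"); im,d=cams.grab_frame("wrist"); np.savez("pics/w2.npz",im=im,d=d,**p)
for q,X in dict(rodhead=(.449,-.311,.155),rodhole=(.449,-.313,.05)).items(): print(q,proj(p,X))
P=cloud(p,d);Z=P[...,2]
m=(Z>.1)&(Z<.17)&(np.hypot(P[...,0]-.449,P[...,1]+.311)<.03)
for a,b in ((.1,.12),(.12,.14),(.14,.152),(.152,.17)):
    k=m&(Z>a)&(Z<b); print(a,k.sum(),np.nanmean(P[k],0) if k.any() else 0, np.argwhere(k).mean(0) if k.any() else 0)
cv2.imwrite("pics/w2.png",cv2.cvtColor(im,cv2.COLOR_RGB2BGR))
go((.449,-.311,.40,48.5),(.449,-.311,.274,48.5))
E
```

```text
rodhead [289.41681198  92.41692894]
rodhole [286.48945532 100.14202005]
0.1 0 0 0
0.12 0 0 0
0.14 189 [ 0.44849619 -0.31361437  0.14427528] [ 96.7037037  290.70899471]
0.152 297 [ 0.44946254 -0.31364778  0.15417257] [ 95.12121212 292.47474747]
now [ 0.383  -0.372   0.4097] [180.   -0.   48.6] q [-0.4   0.12 -0.29 -0.   -1.16  2.82] t 4.5 F [-0.2  0.3  0.7] w 0.0878
(0.449, -0.311, 0.4, 48.5) -> [0.0894, 0.0092, 0.0097] 0.1
(0.449, -0.311, 0.274, 48.5) -> [0.0894, 0.0092, 0.1357] 0.1
```

View pics/w2.png

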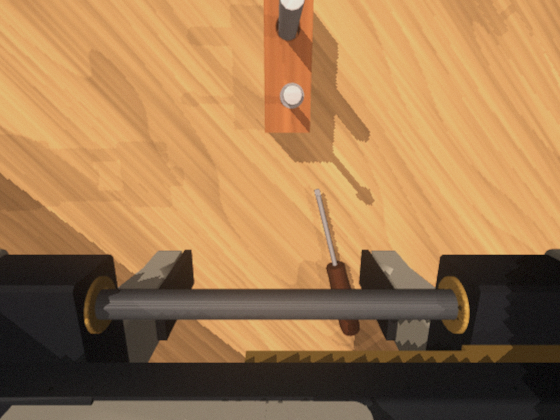

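Call:
play_rows --targets '[[[0.05,0.005,0.0,0],[0.088,0.0103,0.01,0],[0.088,0.0103,0.05,0],[0.088,0.0103,0.1,0],[0.088,0.0103,0.1357,0]]]'

```text
t: 5.12
eef_pos: [0.4485, -0.3123, 0.2722]
ee_rot: [-3.141, 0.0, 0.849]
force: [0.6, -0.8, -1.2]
width: 0.0882
```

Call:
play_rows --targets '[[[0,0,0,0]]]'

```text
t: 5.25
eef_pos: [0.4479, -0.3125, 0.2717]
ee_rot: [-3.137, 0.002, 0.848]
force: [-0.3, 0.3, 1.2]
width: 0.0876
```

```bash
python3 - <<'E'
from h import *
go((.449,-.3127,.274,48.5))
E
```

```text
now [ 0.4479 -0.3125  0.2717] [-1.797e+02  1.000e-01  4.860e+01] q [-0.25  0.28 -0.44 -0.   -0.86  2.67] t 5.25 F [-0.3  0.3  1.2] w 0.0876
(0.449, -0.3127, 0.274, 48.5) -> [0.0006, 0.001, -0.0023] 0.1
```

Call:
play_rows --targets '[[[0,0,-0.002,0],[0,0,-0.002,0],[0,0,-0.002,0],[0,0,-0.002,0],[0,0,-0.002,0]]]' --grip 255 --newtons 25

```text
t: 5.88
eef_pos: [0.4482, -0.3137, 0.2762]
ee_rot: [3.141, -0.0, 0.847]
force: [-0.1, 0.4, -0.1]
width: 0.0431
```

Call:
play_rows --targets '[[[0,0,0,0],[0,0,0,0],[0,0,0,0],[0,0,0,0]]]'

```text
t: 6.38
eef_pos: [0.4482, -0.3136, 0.2759]
ee_rot: [-3.141, 0.0, 0.847]
force: [-0.6, -0.3, -0.4]
width: 0.0075
```

Call:
play_rows --targets '[[[0,0,-0.03,0],[0,0,-0.07,0],[0,0,-0.11,0],[0,0,-0.11,0]]]'

```text
t: 6.88
eef_pos: [0.4489, -0.314, 0.3894]
ee_rot: [3.136, -0.002, 0.847]
force: [-0.1, -0.3, -1.8]
width: 0.0073
```

```bash
python3 - <<'E'
from h import *
go((.4922,-.0645,.386,-20))
E
```

```text
now [ 0.4489 -0.314   0.3894] [ 1.797e+02 -1.000e-01  4.850e+01] q [-0.25  0.16 -0.3   0.   -1.11  2.67] t 6.88 F [-0.1 -0.3 -1.8] w 0.0073
(0.4922, -0.0645, 0.386, -20) -> [0.2156, -0.1327, 0.003] 68.5
```

Call:
play_rows --targets '[[[0.043,-0.026,0,10],[0.086,-0.053,0,20],[0.129,-0.08,0,30],[0.172,-0.106,0,40],[0.2,-0.123,0,50]]]'

```text
t: 7.5
eef_pos: [0.4884, -0.0804, 0.3852]
ee_rot: [-3.141, 0.001, -0.031]
force: [0.7, 0.4, -1.5]
width: 0.0073
```

Call:
play_rows --targets '[[[0.0,0,0,9],[0.0,0,0,18],[0,0,0,18.5],[0,0,0,18.5]]]'

```text
t: 8.0
eef_pos: [0.4884, -0.0824, 0.3855]
ee_rot: [3.141, 0.001, -0.346]
force: [-0.3, 0.7, -0.4]
width: 0.0076
```

```bash
python3 - <<'E'
from h import *
go((.4922,-.0645,.386,-20))
for c in("scene","top"):
    p=cams.camera_params(c); im,d=cams.grab_frame(c); np.savez(f"pics/{c}2.npz",im=im,d=d)
    P=cloud(p,d);Z=P[...,2]
    m=(np.hypot(P[...,0]-.4922,P[...,1]+.0645)<.03)
    for a,b in ((.12,.14),(.14,.16),(.16,.18),(.18,.2)):
        k=m&(Z>a)&(Z<b); print(c,a,k.sum(),np.nanmean(P[k],0) if k.any() else 0, np.argwhere(k).mean(0) if k.any() else 0)
    cv2.imwrite(f"pics/{c}2.png",cv2.resize(cv2.cvtColor(im,cv2.COLOR_RGB2BGR)[100:300,170:350],None,fx=3,fy=3))
p=cams.camera_params("wrist"); im,d=cams.grab_frame("wrist"); np.savez("pics/w3.npz",im=im,d=d,**p); 
a=cv2.imread("pics/scene2.png");b=cv2.cvtColor(im,cv2.COLOR_RGB2BGR)[150:350,180:400];
o=np.hstack([cv2.resize(a,(360,400)),cv2.resize(b,(440,400))]);cv2.imwrite("pics/c3.png",o)
E
```

```text
now [ 0.4884 -0.0824  0.3855] [180.    0.  -19.8] q [ 0.23  0.08 -0.4  -0.   -1.09  0.99] t 8.0 F [-0.3  0.7 -0.4] w 0.0076
(0.4922, -0.0645, 0.386, -20) -> [-0.0025, -0.0181, -0.0005] 0.2
scene 0.12 22 [ 0.49291995 -0.08254636  0.13256507] [195.68181818 229.22727273]
scene 0.14 32 [ 0.49217052 -0.08264888  0.15044607] [188.25 228.5 ]
scene 0.16 32 [ 0.4923999  -0.08236889  0.16987358] [180.09375 228.15625]
scene 0.18 35 [ 0.49233082 -0.0826149   0.19016011] [171.37142857 227.48571429]
top 0.12 0 0 0
top 0.14 0 0 0
top 0.16 0 0 0
top 0.18 0 0 0
```

View pics/c3.png

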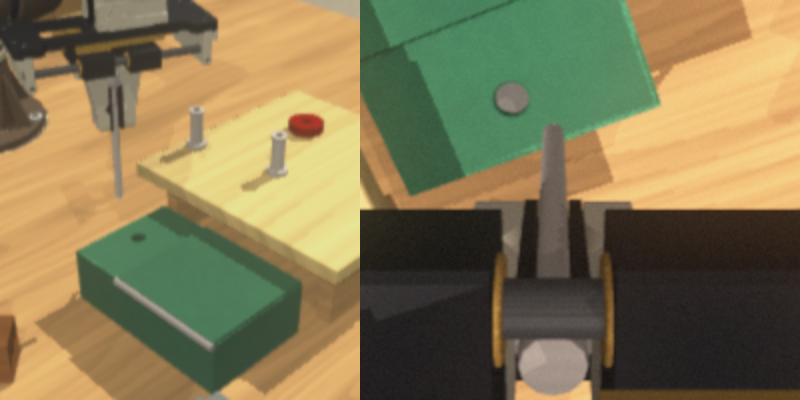

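```bash
python3 - <<'E'
from h import *
f=dict(np.load("pics/w3.npz")); 
P=cloud(f,f["d"])
for uv in ((276,213.5),(276,215.5)): print("foot",ray(f,uv,.1245))
print(P[212:222:2,276]); print("hole",ray(f,(256,199),.065))
E
```

```text
foot [ 0.4916708  -0.08419582  0.1245    ]
foot [ 0.49017413 -0.08365335  0.1245    ]
[[ 0.49315091 -0.08473175  0.1257705 ]
 [ 0.49336632 -0.08480738  0.13162346]
 [ 0.4931116  -0.08471337  0.13566414]
 [ 0.49330001 -0.08477943  0.14101808]
 [ 0.49323076 -0.08475252  0.14533827]]
hole [ 0.49419324 -0.06523914  0.065     ]
```

Call:
play_rows --targets '[[[-0.0019,-0.009,0,0],[-0.0019,-0.0179,0,0],[-0.0019,-0.0179,0.025,0],[-0.0019,-0.0179,0.048,0],[-0.0019,-0.0179,0.048,0]]]'

```text
t: 8.78
eef_pos: [0.4925, -0.0644, 0.3366]
ee_rot: [3.14, 0.003, -0.348]
force: [0.7, -0.4, -0.4]
width: 0.0075
```

```bash
python3 - <<'E'
from h import *
go((.4922,-.0645,.386,-20))
a,d=cams.grab_frame("scene"); p=cams.camera_params("wrist"); im,d=cams.grab_frame("wrist"); np.savez("pics/w4.npz",im=im,d=d,**p)
u,v=proj(cams.camera_params("scene"),(.493,-.065,.065)).astype(int);print(u,v)
A=cv2.resize(a[v-40:v+20,u-30:u+30],(400,400),interpolation=cv2.INTER_CUBIC);b=im[160:240,236:316]
o=np.hstack([A,cv2.resize(b,(400,400),interpolation=cv2.INTER_CUBIC)]);cv2.imwrite("pics/c4.png",o[...,::-1])
E
```

```text
now [ 0.4925 -0.0644  0.3366] [179.9   0.2 -19.9] q [ 0.27  0.12 -0.47 -0.   -0.98  0.96] t 8.78 F [ 0.7 -0.4 -0.4] w 0.0075
(0.4922, -0.0645, 0.386, -20) -> [-0.0004, 0.0002, -0.0494] 0.1
237 218
```

View pics/c4.png

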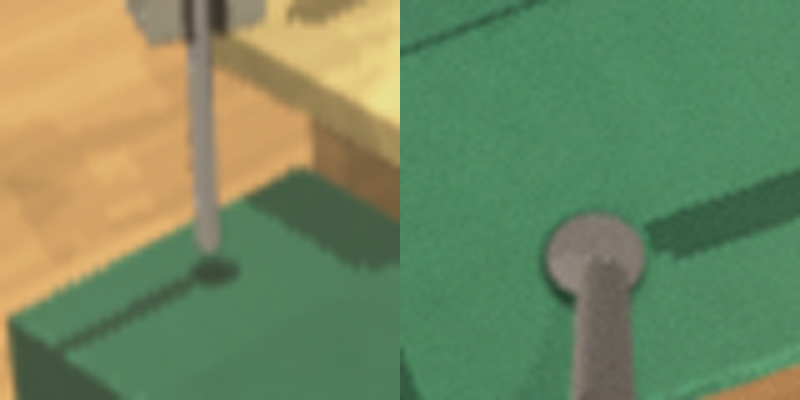

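```bash
python3 - <<'E'
from h import *
f=dict(np.load("pics/w4.npz")); T=np.array([np.cos(-.348),np.sin(-.348),0])
a=ray(f,(277,211.6),.0755)-.004*T; b=ray(f,(275,211.2),.065); print(a,b); Rm=R.from_euler("xyz",(3.1416,0,-.348)).as_matrix(); print(Rm.T@(b-a))
E
```

```text
[ 0.49309594 -0.06609373  0.0755    ] [ 0.49472084 -0.06503829  0.065     ]
[ 0.00116757 -0.00154621  0.01050001]
```

Call:
play_rows --targets '[[[0.001,-0.0013,0,0],[0.001,-0.0013,0.008,0],[0.001,-0.0013,0.016,0],[0.001,-0.0013,0.022,0],[0.001,-0.0013,0.022,0]]]'

```text
t: 9.5
eef_pos: [0.494, -0.064, 0.3153]
ee_rot: [3.141, 0.001, -0.349]
force: [0.6, 0.2, -0.1]
width: 0.0073
```

Call:
play_rows --targets '[[[0,0,0.006,0],[0,0,0.011,0],[0,0,0.015,0],[0,0,0.0185,0],[0,0,0.0185,0]]]'

```text
t: 10.12
eef_pos: [0.4934, -0.0644, 0.2971]
ee_rot: [3.14, 0.002, -0.349]
force: [-4.3, -2.0, 6.0]
width: 0.0072
```

```bash
python3 - <<'E'
from h import *
go((.494,-.064,.386,-20))
p=cams.camera_params("scene");im,d=cams.grab_frame("scene");P=cloud(p,d);Z=P[...,2]
g=(im[...,1]>im[...,0]*1.3)&(P[...,0]>.53)&(P[...,0]<.68)&(P[...,1]<.0)&(P[...,1]>-.25)&(Z>.03); print(np.nanpercentile(Z[g],[5,50,95,99]))
E
```

```text
now [ 0.4934 -0.0644  0.2971] [ 1.799e+02  1.000e-01 -2.000e+01] q [ 0.27  0.17 -0.52  0.   -0.88  0.96] t 10.12 F [-4.3 -2.   6. ] w 0.0072
(0.494, -0.064, 0.386, -20) -> [0.0003, -0.0004, -0.0889] 0.0
[0.0368631  0.08421658 0.11029666 0.11298665]
```

Call:
play_rows --targets '[[[0,0,-0.03,0],[0,0,-0.06,0],[0,0,-0.09,0],[0,0,-0.1,0],[0,0,-0.1,0]]]'

```text
t: 10.8
eef_pos: [0.4942, -0.0639, 0.3974]
ee_rot: [-3.141, -0.001, -0.349]
force: [-0.7, 0.3, -2.3]
width: 0.0073
```

```bash
python3 - <<'E'
from h import *
go((.4485,-.314,.39,48.5))
p=cams.camera_params("scene");im,d=cams.grab_frame("scene");P=cloud(p,d);Z=P[...,2]
g=(im[...,1]>im[...,0]*1.3)&(P[...,0]>.53)&(P[...,0]<.68)&(P[...,1]<.0)&(P[...,1]>-.25)&(Z>.03); print(np.nanpercentile(Z[g],[5,50,95,99]))
m=(np.hypot(P[...,0]-.494,P[...,1]+.064)<.03)
for a,b in ((.135,.15),(.16,.18),(.18,.2)):
        k=m&(Z>a)&(Z<b); print(a,k.sum(),np.nanmean(P[k],0))
E
```

```text
now [ 0.4942 -0.0639  0.3974] [-180.   -0.  -20.] q [ 0.27  0.07 -0.38 -0.   -1.12  0.96] t 10.8 F [-0.7  0.3 -2.3] w 0.0073
(0.4485, -0.314, 0.39, 48.5) -> [0.0425, 0.2506, 0.0072] -68.5
[0.03791374 0.11215965 0.17310036 0.17817611]
0.135 20 [ 0.49683211 -0.06322078  0.14339542]
0.16 34 [ 0.49652059 -0.06366675  0.16979265]
0.18 34 [ 0.49747015 -0.06317165  0.18990453]
```

Call:
play_rows --targets '[[[0.008,0.05,0,-10],[0.017,0.1,0,-20],[0.025,0.15,0,-30],[0.034,0.2,0,-40],[0.0425,0.25,0,-50]]]'

```text
t: 11.48
eef_pos: [0.4488, -0.3119, 0.3958]
ee_rot: [-3.14, 0.001, 0.519]
force: [1.1, -0.0, -0.7]
width: 0.0075
```

Call:
play_rows --targets '[[[0,0,0,-9],[0,0,0,-18],[0,0,0,-18.5],[0,0,0,-18.5]]]'

```text
t: 11.98
eef_pos: [0.4494, -0.3103, 0.3966]
ee_rot: [-3.14, 0.0, 0.834]
force: [-0.4, 1.3, -1.2]
width: 0.0074
```

```bash
python3 - <<'E'
from h import *
go((.4482,-.3136,.345,48.5),(.4482,-.3136,.276,48.5))
E
```

```text
now [ 0.4494 -0.3103  0.3966] [-179.9    0.    47.8] q [-0.25  0.15 -0.28 -0.   -1.13  2.65] t 11.97 F [-0.4  1.3 -1.2] w 0.0074
(0.4482, -0.3136, 0.345, 48.5) -> [-0.0032, 0.0014, 0.0516] -0.7
(0.4482, -0.3136, 0.276, 48.5) -> [-0.0032, 0.0014, 0.1206] -0.7
```

Call:
play_rows --targets '[[[-0.0032,0.0014,0.02,-0.7],[-0.0032,0.0014,0.05,-0.7],[-0.0032,0.0014,0.074,-0.7],[-0.0032,0.0014,0.074,-0.7],[-0.0032,0.0014,0.074,-0.7]]]'

```text
t: 12.6
eef_pos: [0.4489, -0.3138, 0.3244]
ee_rot: [3.141, -0.0, 0.848]
force: [0.1, 0.4, 0.2]
width: 0.0076
```

```bash
python3 - <<'E'
from h import *
go((.4482,-.3136,.276,48.5))
a,d=cams.grab_frame("scene"); p=cams.camera_params("wrist"); im,d=cams.grab_frame("wrist"); np.savez("pics/w5.npz",im=im,d=d,**p)
u,v=proj(cams.camera_params("scene"),(.449,-.313,.055)).astype(int);w=proj(p,(.449,-.313,.05));print(u,v,w)
A=cv2.resize(a[v-35:v+25,u-30:u+30],(400,400),interpolation=cv2.INTER_CUBIC);b=im[160:240,236:316]
o=np.hstack([A,cv2.resize(b,(400,400),interpolation=cv2.INTER_CUBIC)]);cv2.imwrite("pics/c5.png",o[...,::-1])
E
```

```text
now [ 0.4489 -0.3138  0.3244] [179.9  -0.   48.6] q [-0.25  0.22 -0.38  0.   -0.97  2.67] t 12.6 F [0.1 0.4 0.2] w 0.0076
(0.4482, -0.3136, 0.276, 48.5) -> [-0.0003, -0.0007, 0.0484] 0.1
123 264 [274.75649791 211.58301942]
```

View pics/c5.png

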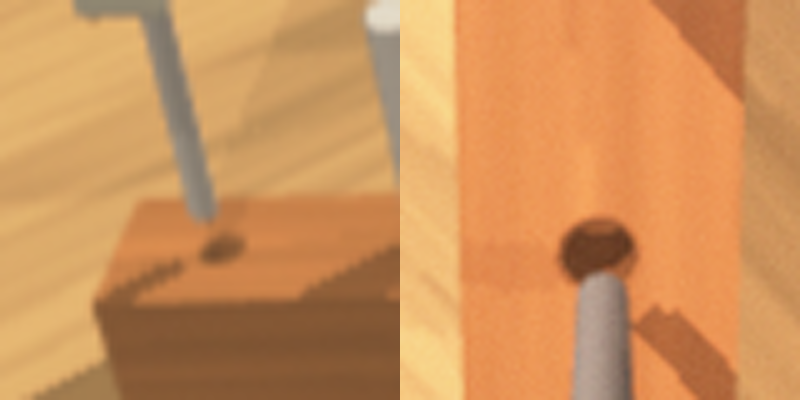

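```bash
python3 - <<'E'
from h import *
f=dict(np.load("pics/w5.npz")); ps=.848;T=np.array([np.cos(ps),np.sin(ps),0])
a=ray(f,(276.6,214.4),.0634)-.004*T; b=ray(f,(275.6,210.4),.05); print(a,b); Rm=R.from_euler("xyz",(3.1416,0,ps)).as_matrix(); print(Rm.T@(b-a))
E
```

```text
[ 0.44860947 -0.31559468  0.0634    ] [ 0.45016043 -0.31270668  0.05      ]
[ 0.00319182 -0.00074712  0.01340001]
```

```bash
python3 - <<'E'
from h import *
for n,ps,t in (("w3",-.346,(.4884,-.0824)),("w4",-.348,(.4925,-.0644)),("w5",.848,(.4489,-.3138))):
    f=dict(np.load(f"pics/{n}.npz"));P=cloud(f,f["d"]);c=np.array([np.cos(ps),np.sin(ps)])
    for r in (216,222,230,238): print(n,np.round((P[r,276,:2]-t)@c,4),round(P[r,276,2],4))
f=dict(np.load("pics/w2.npz"));P=cloud(f,f["d"]);Z=P[...,2]
print(P[110:130:5,262:318:6,2].round(3))
E
```

```text
w3 0.0052 0.1357
w3 0.0055 0.1501
w3 0.0053 0.1656
w3 0.0058 0.181
w4 0.0057 0.0883
w4 0.0055 0.1016
w4 0.0055 0.1175
w4 0.0056 0.1318
w5 0.0023 0.0669
w5 0.0029 0.0828
w5 0.0035 0.101
w5 0.0037 0.1158
[[-0.     0.048  0.05   0.048  0.049  0.049  0.05   0.05   0.048 -0.   ]
 [   nan  0.049  0.049  0.05   0.049  0.049  0.049  0.05   0.049 -0.   ]
 [ 0.001  0.05   0.05   0.049  0.05   0.048  0.049  0.05   0.05  -0.001]
 [-0.001  0.049  0.05   0.049  0.049  0.049  0.049  0.048  0.    -0.001]]
```

Call:
play_rows --targets '[[[0.0028,-0.0007,0,0],[0.0028,-0.0007,0,0],[0.0028,-0.0007,0.01,0],[0.0028,-0.0007,0.018,0],[0.0028,-0.0007,0.02,0]]]'

```text
t: 13.32
eef_pos: [0.4494, -0.3112, 0.3023]
ee_rot: [-3.14, 0.001, 0.849]
force: [-0.9, 0.4, 1.0]
width: 0.0073
```

```bash
python3 - <<'E'
from h import *
go((.4482,-.3136,.278,48.5))
E
```

```text
now [ 0.4494 -0.3112  0.3023] [-179.9    0.    48.6] q [-0.25  0.24 -0.41 -0.   -0.92  2.67] t 13.32 F [-0.9  0.4  1. ] w 0.0073
(0.4482, -0.3136, 0.278, 48.5) -> [-0.0026, 0.0008, 0.0243] 0.1
```

Foot is about 9 mm inside the hole with no load; carry on down.

Call:
play_rows --targets '[[[0,0,0.008,0],[0,0,0.016,0],[0,0,0.022,0],[0,0,0.024,0],[0,0,0.024,0]]]'

```text
t: 13.95
eef_pos: [0.4497, -0.3112, 0.2794]
ee_rot: [-3.141, 0.0, 0.849]
force: [-0.8, -0.2, 0.3]
width: 0.0076
```

Call:
play_rows --targets '[[[0,0,0.0025,0],[0,0,0.0025,0]]]'

```text
t: 14.2
eef_pos: [0.4496, -0.3112, 0.2769]
ee_rot: [-3.142, 0.0, 0.849]
force: [-0.1, -0.3, -1.0]
width: 0.0074
```

Call:
play_rows --targets '[[[0,0,0,0],[0,0,0,0],[0,0,0,0],[0,0,0,0],[0,0,0,0]]]' --grip 100

```text
t: 14.82
eef_pos: [0.4497, -0.3112, 0.277]
ee_rot: [3.142, 0.0, 0.849]
force: [-0.2, -1.1, 0.6]
width: 0.0502
```

Call:
play_rows --targets '[[[0,0,-0.03,0],[0,0,-0.08,0],[0,0,-0.13,0],[0,0,-0.14,0]]]'

```text
t: 15.32
eef_pos: [0.4502, -0.3115, 0.4209]
ee_rot: [3.136, -0.002, 0.849]
force: [0.1, -0.1, -1.1]
width: 0.0534
```

```bash
python3 - <<'E'
from h import *
go((.50,-.08,.42,0))
o=[]
for c in("scene","top"):
    im,d=cams.grab_frame(c); np.savez(f"pics/{c}6.npz",im=im,d=d); o.append(im)
    P=cloud(cams.camera_params(c),d);Z=P[...,2]
    m=(np.hypot(P[...,0]-.45,P[...,1]+.312)<.03)
    for a,b in ((.07,.1),(.1,.13),(.13,.147),(.147,.17)):
        k=m&(Z>a)&(Z<b); print(c,a,k.sum(),np.nanmean(P[k],0) if k.any() else 0)
cv2.imwrite("pics/c6.png",np.hstack([o[0][130:330,80:440],o[1][130:330,120:440]])[...,::-1])
E
```

```text
now [ 0.4502 -0.3115  0.4209] [ 1.797e+02 -1.000e-01  4.870e+01] q [-0.25  0.14 -0.25  0.   -1.18  2.67] t 15.32 F [ 0.1 -0.1 -1.1] w 0.0534
(0.5, -0.08, 0.42, 0) -> [0.2067, -0.1156, 0.0007] 48.7
scene 0.07 61 [ 0.45231516 -0.30972704  0.08448929]
scene 0.1 58 [ 0.45279406 -0.30945329  0.11484122]
scene 0.13 52 [ 0.45384056 -0.30965064  0.14056665]
scene 0.147 48 [ 0.45308677 -0.30938253  0.15255614]
top 0.07 0 0
top 0.1 0 0
top 0.13 0 0
top 0.147 0 0
```

View pics/c6.png

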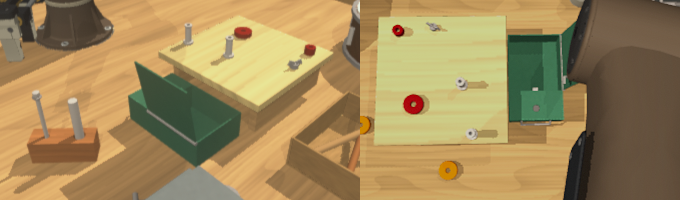

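Call:
play_rows --targets '[[[0.045,-0.04,0,9],[0.09,-0.079,0,18],[0.135,-0.119,0,28],[0.18,-0.158,0,38],[0.225,-0.198,0,48.6]]]' --grip 182

```text
t: 16.05
eef_pos: [0.4501, -0.0354, 0.4155]
ee_rot: [3.141, 0.002, 0.072]
force: [0.6, 0.4, 1.3]
width: 0.0256
```

Call:
play_rows --targets '[[[0,-0.06,0,0],[0,-0.12,0,0],[0,-0.18,0,0],[0,-0.215,0,0],[0,-0.215,0,0]]]'

```text
t: 16.68
eef_pos: [0.4336, 0.1794, 0.4151]
ee_rot: [3.14, 0.003, 0.08]
force: [0.0, 0.0, 0.4]
width: 0.0253
```

```bash
python3 - <<'E'
from h import *
go((.445,.215,.36,0),(.445,.215,.282,0))
p=cams.camera_params("wrist"); im,d=cams.grab_frame("wrist"); np.savez("pics/w7.npz",im=im,d=d,**p)
P=cloud(p,d);Z=P[...,2];i=im.astype(int)
m=((i[...,0]>90)&(i[...,1]<60)&(Z>.1)&(Z<.125)).astype(np.uint8)
n,l,s,c=cv2.connectedComponentsWithStats(m)
for k in range(1,n):
    if s[k,4]>80: q=P[(l==k)&(Z>.108)]; print(s[k],rect(q),np.median(q[:,2]))
cv2.imwrite("pics/w7.png",im[...,::-1])
E
```

```text
now [0.4336 0.1794 0.4151] [1.799e+02 1.000e-01 4.600e+00] q [ 0.81  0.01 -0.4  -0.   -1.16  0.84] t 16.68 F [0.  0.  0.4] w 0.0253
(0.445, 0.215, 0.36, 0) -> [0.0144, -0.0347, 0.055] 4.6
(0.445, 0.215, 0.282, 0) -> [0.0146, -0.0348, 0.133] 4.6
```

View pics/w7.png

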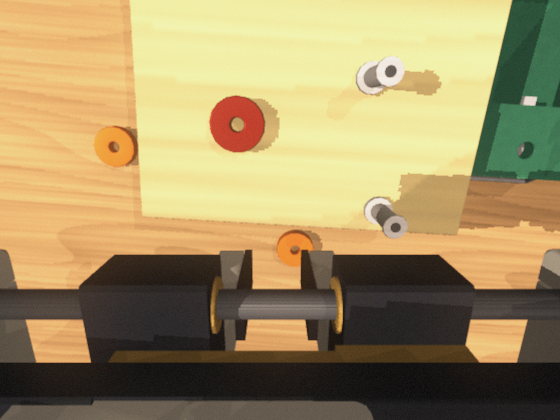

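```bash
python3 - <<'E'
from h import *
f=dict(np.load("pics/w7.npz")); print(ray(f,(237,124.5),.114),f["im"][110,225],cloud(f,f["d"])[110,225])
go((.445,.215,.36,1),(.445,.215,.282,1))
E
```

```text
[0.49767754 0.21556877 0.114     ] [198  68  48] [0.50825844 0.22574679 0.11409642]
now [0.4336 0.1782 0.4153] [1.799e+02 1.000e-01 4.600e+00] q [ 0.81  0.01 -0.41 -0.   -1.16  0.84] t 16.73 F [-1.3 -0.   0.9] w 0.0252
(0.445, 0.215, 0.36, 1) -> [0.0144, -0.0359, 0.0552] 3.6
(0.445, 0.215, 0.282, 1) -> [0.0146, -0.036, 0.1332] 3.6
```

Call:
play_rows --targets '[[[0.014,-0.036,0.0,3.6],[0.014,-0.036,0.05,3.6],[0.014,-0.036,0.1,3.6],[0.014,-0.036,0.131,3.6],[0.014,-0.036,0.131,3.6]]]'

```text
t: 17.35
eef_pos: [0.4445, 0.2125, 0.2834]
ee_rot: [3.137, 0.005, 0.013]
force: [0.4, 0.3, -0.3]
width: 0.0251
```

```bash
python3 - <<'E'
from h import *
go((.445,.2155,.282,0),(.576,.2155,.282,0))
E
```

```text
now [0.4445 0.2125 0.2834] [179.7   0.3   0.7] q [ 0.85  0.18 -0.54 -0.   -0.85  0.74] t 17.35 F [ 0.4  0.3 -0.3] w 0.0251
(0.445, 0.2155, 0.282, 0) -> [0.0005, -0.003, 0.0014] 0.7
(0.576, 0.2155, 0.282, 0) -> [0.1315, -0.0013, 0.0008] 0.7
```

Call:
play_rows --targets '[[[0.008,-0.003,0.001,0.7],[0.018,-0.003,0.001,0.7],[0.027,-0.003,0.001,0.7],[0.037,-0.003,0.001,0.7],[0.047,-0.003,0.001,0.7]]]'

```text
t: 17.98
eef_pos: [0.493, 0.218, 0.2852]
ee_rot: [-3.141, -0.0, 0.002]
force: [-1.0, -0.3, 0.5]
width: 0.0251
```

Call:
play_rows --targets '[[[0.01,0,0,0],[0.02,0,0,0],[0.03,0,0,0],[0.04,0,0,0],[0.05,0,0,0]]]'

```text
t: 18.6
eef_pos: [0.5429, 0.2181, 0.285]
ee_rot: [3.142, 0.0, 0.002]
force: [-1.2, -0.2, 1.0]
width: 0.0253
```

```bash
cat >> h.py <<'E'
def red(c="top"):
    p=cams.camera_params(c); im,d=cams.grab_frame(c); P=cloud(p,d);Z=P[...,2];i=im.astype(int)
    m=((i[...,0]>90)&(i[...,1]<i[...,0]*.45)&(i[...,2]<i[...,0]*.4)&(np.abs(P[...,0]-.55)<.18)&(np.abs(P[...,1]-.1)<.26)).astype(np.uint8)
    n,l,s,_=cv2.connectedComponentsWithStats(m)
    for k in range(1,n):
        if s[k,4]>25: q=P[(l==k)]; print(c,s[k,4],rect(q),round(np.nanmedian(q[:,2]),4))
    return im
E
python3 - <<'E'
from h import *
go((.579,.2155,.282,0))
red("scene");red("top");red("wrist")
E
```

```text
now [0.5429 0.2181 0.285 ] [1.8e+02 0.0e+00 1.0e-01] q [ 0.72  0.32 -0.35  0.   -0.91  0.86] t 18.6 F [-1.2 -0.2  1. ] w 0.0253
(0.579, 0.2155, 0.282, 0) -> [0.0361, 0.0027, 0.003] 0.1
scene 114 (array([574.2, 217.2]), array([38.3, 38.7]), 48.7) 0.1133
scene 67 (array([670.7, 257.5]), array([18.3, 23.5]), 32.9) 0.1181
top 48 (array([620.5, 219.8]), array([142.8,  15.1]), 35.3) 0.1197
wrist 682 (array([659.2, 257.5]), array([ 5.9, 21.1]), 0.6) 0.119
wrist 5863 (array([573.2, 217.3]), array([43.4, 44.4]), 80.2) 0.1131
```

Call:
play_rows --targets '[[[0.01,0,0.002,0],[0.02,0,0.002,0],[0.028,0,0.002,0],[0.033,0,0.002,0],[0.033,0,0.002,0]]]'

```text
t: 19.38
eef_pos: [0.5756, 0.2182, 0.2829]
ee_rot: [3.142, -0.0, 0.002]
force: [-0.3, -0.6, 0.3]
width: 0.0251
```

Call:
play_rows --targets '[[[-0.01,0,0,0],[-0.04,0,0,0],[-0.04,0,-0.05,0],[-0.04,0,-0.09,0],[-0.04,0,-0.09,0]]]'

```text
t: 20.0
eef_pos: [0.5351, 0.2185, 0.377]
ee_rot: [-3.138, -0.006, 0.003]
force: [-0.0, 0.4, -0.1]
width: 0.0248
```

```bash
python3 - <<'E'
from h import *
red("scene");red("wrist")
go((.607,.277,.37,-90),(.607,.277,.284,-90))
E
```

```text
scene 119 (array([607.5, 217.8]), array([41.3, 37.5]), 49.1) 0.1133
scene 61 (array([670.7, 257.9]), array([18.6, 23.6]), 32.6) 0.1177
wrist 1041 (array([668.2, 257.5]), array([24.1, 24.2]), 31.9) 0.119
wrist 2927 (array([605.4, 217.9]), array([43.8, 43.9]), 0.5) 0.1131
now [0.5343 0.218  0.3733] [-1.799e+02 -0.000e+00  1.000e-01] q [ 0.73  0.22 -0.25 -0.   -1.09  0.85] t 20.1 F [ 0.4  0.3 -1.1] w 0.0253
(0.607, 0.277, 0.37, -90) -> [0.0728, -0.0588, 0.0034] 90.1
(0.607, 0.277, 0.284, -90) -> [0.0728, -0.0587, 0.0894] 90.1
```

Call:
play_rows --targets '[[[0.015,-0.012,0,10],[0.03,-0.024,0,20],[0.045,-0.036,0,30],[0.06,-0.048,0,40],[0.072,-0.053,0,50]]]'

```text
t: 20.72
eef_pos: [0.607, 0.2718, 0.371]
ee_rot: [3.139, 0.0, -0.876]
force: [0.1, -0.3, 0.2]
width: 0.0252
```

Call:
play_rows --targets '[[[0,0,0,10],[0,0,0,20],[0,0,0,30],[0,0,0,40],[0,0,0,40]]]'

```text
t: 21.35
eef_pos: [0.6066, 0.2712, 0.3715]
ee_rot: [3.14, -0.001, -1.567]
force: [0.7, 0.1, 0.5]
width: 0.0251
```

```bash
python3 - <<'E'
from h import *
go((.606,.270,.370,-89),(.606,.270,.283,-89))
E
```

```text
now [0.6066 0.2712 0.3715] [ 1.799e+02 -1.000e-01 -8.980e+01] q [ 0.71  0.36 -0.06 -0.   -1.15 -0.71] t 21.35 F [0.7 0.1 0.5] w 0.0251
(0.606, 0.27, 0.37, -89) -> [0.0012, 0.0006, 0.0015] -0.8
(0.606, 0.27, 0.283, -89) -> [0.001, 0.0004, 0.0885] -0.8
```

Call:
play_rows --targets '[[[0,0,0.04,-0.8],[0,0,0.075,-0.8],[0,0,0.088,-0.8],[0,0,0.088,-0.8]]]'

```text
t: 21.85
eef_pos: [0.607, 0.2712, 0.2842]
ee_rot: [3.14, -0.001, -1.552]
force: [0.6, 0.6, 0.2]
width: 0.025
```

Call:
play_rows --targets '[[[0.01,0,0,0],[0.02,0,0,0],[0.03,0,0,0],[0.04,0,0,0],[0.05,0,0,0]]]'

```text
t: 22.48
eef_pos: [0.608, 0.2205, 0.2853]
ee_rot: [-3.141, 0.0, -1.555]
force: [0.4, 0.7, -0.5]
width: 0.0254
```

```bash
python3 - <<'E'
from h import *
go((.606,.05,.283,-89),(.606,.0,.283,-89))
red("scene");red("wrist")
E
```

```text
now [0.608  0.2205 0.2853] [-180.     0.   -89.1] q [ 0.65  0.41 -0.2   0.   -0.96 -0.63] t 22.48 F [ 0.4  0.7 -0.5] w 0.0254
(0.606, 0.05, 0.283, -89) -> [0.1705, 0.0048, 0.0023] -0.1
(0.606, 0.0, 0.283, -89) -> [0.2205, 0.0056, 0.0023] -0.1
scene 165 (array([612.4, 191.7]), array([44.5, 39.9]), 85.0) 0.1131
scene 78 (array([671.3, 257.9]), array([19.2, 25.2]), 12.7) 0.1164
wrist 6090 (array([608.3, 189.8]), array([44.4, 44.1]), 88.9) 0.113
```

Call:
play_rows --targets '[[[0.013,0,0.001,0],[0.026,0.001,0.002,0],[0.039,0.001,0.002,0],[0.052,0.002,0.002,0],[0.065,0.002,0.002,0]]]'

```text
t: 23.2
eef_pos: [0.6069, 0.1552, 0.2829]
ee_rot: [3.141, -0.0, -1.555]
force: [0.3, 0.5, 0.1]
width: 0.025
```

Call:
play_rows --targets '[[[0.013,0,0,0],[0.026,0,0,0],[0.039,0.001,0,0],[0.052,0.001,0,0],[0.065,0.001,0,0]]]'

```text
t: 23.82
eef_pos: [0.607, 0.0904, 0.283]
ee_rot: [-3.142, 0.0, -1.554]
force: [-0.0, 0.5, -0.2]
width: 0.0252
```

```bash
python3 - <<'E'
from h import *
go((.606,.0,.284,-89))
red("scene");red("wrist")
E
```

```text
now [0.607  0.0904 0.283 ] [-180.     0.   -89.1] q [ 0.47  0.36 -0.28 -0.   -0.93 -0.45] t 23.82 F [-0.   0.5 -0.2] w 0.0252
(0.606, 0.0, 0.284, -89) -> [0.0904, 0.0025, -0.001] -0.1
scene 75 (array([670.7, 257.4]), array([18.7, 22.9]), 32.9) 0.117
scene 215 (array([607. ,  63.6]), array([43.1, 50.7]), 63.5) 0.113
wrist 6299 (array([607.3,  59. ]), array([44.3, 44.3]), 88.2) 0.113
```

Call:
play_rows --targets '[[[0.013,0,0,0],[0.026,0,0,0],[0.039,0,0,0],[0.054,0,0,0],[0.07,0,0,0]]]'

```text
t: 24.55
eef_pos: [0.6082, 0.0202, 0.2831]
ee_rot: [-3.142, -0.0, -1.554]
force: [0.4, 0.5, -0.4]
width: 0.0255
```

Call:
play_rows --targets '[[[0.012,0,0,0],[0.016,0,0,0],[0.016,0,0,0],[0.016,0,0,0]]]'

```text
t: 25.05
eef_pos: [0.6085, 0.0056, 0.283]
ee_rot: [-3.142, 0.0, -1.554]
force: [-0.6, 0.3, -0.8]
width: 0.025
```

```bash
python3 - <<'E'
from h import *
go((.606,.06,.284,-89))
red("scene");red("wrist");
E
```

```text
now [0.6085 0.0056 0.283 ] [-180.    0.  -89.] q [ 0.33  0.35 -0.3   0.   -0.92 -0.31] t 25.05 F [-0.6  0.3 -0.8] w 0.025
(0.606, 0.06, 0.284, -89) -> [-0.0545, 0.0016, -0.001] -0.0
scene 66 (array([670.9, 257.7]), array([20. , 21.4]), 54.1) 0.1181
scene 203 (array([616. , -47.2]), array([32.1, 45.1]), 45.7) 0.0161
wrist 2765 (array([611.1, -52.4]), array([44.6, 44.4]), 11.8) 0.0161
```

Call:
play_rows --targets '[[[-0.01,0,-0.02,0],[-0.04,0,-0.07,0],[-0.09,0,-0.12,0],[-0.14,0,-0.14,0],[-0.14,0,-0.14,0]]]'

```text
t: 25.78
eef_pos: [0.6063, 0.1489, 0.4256]
ee_rot: [-3.137, 0.002, -1.55]
force: [0.1, 0.1, 0.0]
width: 0.025
```

```bash
python3 - <<'E'
from h import *
go((.606,.06,.284,-89))
a=red("scene");b=red("top"); _,d=cams.grab_frame("scene")
P=cloud(cams.camera_params("scene"),d);Z=P[...,2]
for n,x,y in(("rod",.45,-.311),("post",.493,-.262),("lugA",.543,.109),("lugB",.431,.085),("wing",.679,.177)):
    k=(np.hypot(P[...,0]-x,P[...,1]-y)<.025)&(Z>(.07 if y<0 else .108)); print(n,k.sum(),np.nanmean(P[k],0).round(4),np.nanmax(Z[k]).round(3))
cv2.imwrite("pics/c8.png",np.vstack([cv2.resize(a[130:330,80:440],(540,300)),cv2.resize(b[130:330,120:480],(540,300))])[...,::-1])
E
```

```text
now [0.6063 0.1489 0.4256] [-1.797e+02  1.000e-01 -8.880e+01] q [ 0.55  0.26 -0.08  0.   -1.23 -0.53] t 25.77 F [0.1 0.1 0. ] w 0.025
(0.606, 0.06, 0.284, -89) -> [0.0892, 0.0027, 0.1414] 0.2
scene 48 (array([671. , 257.2]), array([18.3, 22.5]), 35.0) 0.1187
scene 202 (array([616.2, -47.2]), array([32.1, 44.6]), 50.4) 0.0163
top 212 (array([611.1, -51.6]), array([40.9, 42.5]), 88.9) 0.0161
rod 216 [ 0.4516 -0.3102  0.1212] 0.156
post 312 [ 0.4974 -0.2646  0.1073] 0.136
lugA 481 [0.5405 0.1128 0.2788] 0.354
lugB 123 [0.4355 0.0839 0.1325] 0.151
wing 354 [0.6832 0.1734 0.3006] 0.411
```

View pics/c8.png

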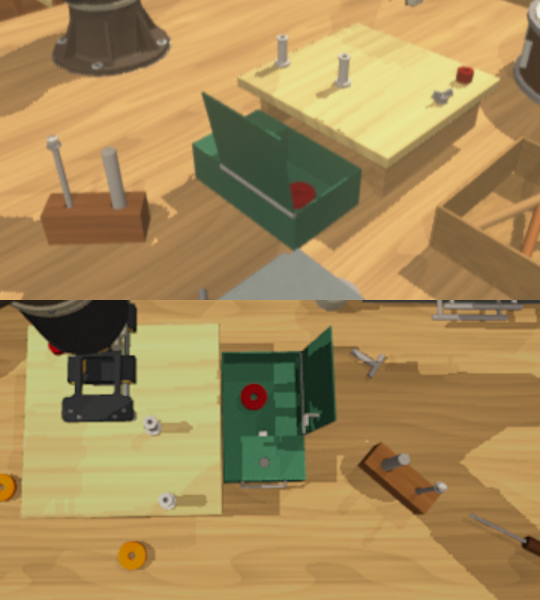

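The pictures show the red spacer flat in the box, the lid standing open, the rod upright in its own hole and the bystanders where they were. I'm handing it in.

```bash
python3 -c "
from station import job_done
print(job_done())"
```

```text
the job is handed in; nothing more can be done
None
```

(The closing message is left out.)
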